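Unscrew the filler cap of the hydraulic unit

ROBOT

A 6-joint arm with a two-finger parallel gripper is mounted at the origin on the work surface. World frame = base frame: x ahead of the robot, y to its left, z up, the work surface at z = 0. Lengths are in m, angles in rad, forces in N, time in s.
With the tool pointing down it reaches from about 0.2 to 0.875 m from the base axis. Payload 3.4 kg.
Tool frame: the origin (TCP) lies between the finger pads; the fingertips stand 25 mm ahead of it and the grasp point (between the pads) lies 6 mm ahead of it (r.nose_length is the z of the fingertips in the tool frame, in m); z points along the fingers, y is the line along which they close (so a half turn about z gives the same grasp; the last joint's range is limited). The gripper opens to 94 mm and grips with 3 to 60 N. Pads are 16 mm wide; open, the fingers measure 119 mm over their backs; the gripper's body (75 mm by 177 mm) begins 78 mm behind the grasp point.
Start: joints at [-1.223, 0.276, 1.505, -0, 1.361, -0.121], TCP at [0.26, -0.513, 0.23] pointing down, gripper open.
Joint ranges: [-2.89, 2.89], [-0.75, 2.08], [0.22, 2.7], [-1.18, 4.32], [0.11, 2.71], [-2.7, 2.7]. Speed limits (rad/s): [2.57, 2.57, 3.14, 3.14, 3.14, 3.14].

INTERFACE

Orientations are given as a unit quaternion [w, x, y, z].
In Python, from plant import r, gripper_to, inverse_kinematics, vision, models, telemetry gives the robot as it stands. Calls block until the motion is done:
- r.move_to(position, orientation): joint-space move of the TCP to a pose.
- r.move_l(position, rot=None, vel=0.15, guard=None): straight line of the TCP; rot=None keeps the orientation; vel is the mean speed in m/s. With guard (N) it stops when the force on the tool has changed by that much, and returns True; else False.
- r.movej(angles): joint-space move.
- gripper_to(opening, f_grip=None): finger opening in m; f_grip is the grip in N (None keeps the last); returns when the fingers have stopped.
- r.hold(seconds).
- inverse_kinematics(position, orientation): joint angles nearest the present ones, or None.
- vision.snapshot(name): name is "scene" or "top" or "wrist"; returns the picture (480x640x3 uint8, red, green, blue); there is no depth.
- vision.get_calibration(name): a dict with "fx", "fy", "cx", "cy" (pixels), "position" and "orientation" of the camera in the world. Camera axes: x right, y down, z forward; pixel columns grow to the right and rows downward; lengths in m; the calibration is good to about 2 mm. A picture is of the moment at which its call begins: read the wrist's pose just before it. get_calibration takes no time and is no camera call; for the wrist camera it gives the pose at the moment of the call.
A pose or a line that the arm cannot do raises r.PlanningError and nothing moves.
- r.sign_off(): hands the job in; it is judged then, once.
Trained networks look in the newest picture that a camera, given by its name, has taken for a name from the list of things; names that differ only in an ending like _2 or _b are one class to them, and where a whole thing is asked for, a point or a joint stands for the part that bears it (a point fixed in the world has none). Each returns a list of dicts, best first, with "score" (0 to 1); they miss things now and then, are a little off and sometimes report something else, mostly with a low value. They report only what shows in the picture. A call takes as long as a camera call.
- models.boxes_of(thing, camera): "at" ([x, y, z] in m, in world coordinates, good to about 4 mm: the middle of the surface that is visible of it).
- models.regions_of(thing, camera): "pixels" (480x640 bool, what is visible of it).
- models.mark_of(thing, camera): "at" ([x, y, z] in m, in world coordinates, good to about 4 mm: a listed point, or the origin of a listed thing).
Readings, each from a call of its own:
- telemetry.current_t(): time.
- telemetry.current_joints(): joint angles.
- telemetry.current_dq(): joint speeds.
- telemetry.current_joint_efforts(): joint torques, N m.
- telemetry.current_ee_pos(): TCP position.
- telemetry.current_tool_rot(): TCP orientation.
- telemetry.current_wrist_force(): force on the tool from outside, world axes, zero at the start.
- telemetry.current_torque(): the same for the moment, N m.
- telemetry.current_opening(): finger opening in m.
- telemetry.current_finger_force(): force on a finger pad.
Only numpy, scipy, OpenCV 4.12 (cv2) and the standard library are available. Lean on these libraries where they do the work, as an engineer would, in place of code of your own. Each camera call takes 0.05 s, during which the arm holds its last target. There are 200 camera calls.

TASK

The hydraulic power unit needs a refill: unscrew the red cap from its leaning filler neck (about one and a half turns counter-clockwise, seen from above the cap), lift it off once the thread is free without tearing at it, and set it gently down in the blue tray, flat on the tray floor with its open end down and beside the brass fitting, and let go. Do not drop the cap, and leave the fitting, the orange can, the white cup and the tin on the tank where they are.

Things in the scene. Friction and masses are not known exactly. Their poses are not given: they have to be found in the camera images.
- unit: Green hydraulic unit, bolted down. Tank 200 x 220 mm (x, y), top at 120 mm; foot 210 x 230 mm. Origin: on the bench, below the middle of the tank's front face; z up; -x points out of the front, the tank spans x 0 to 200 mm. On it a grey motor along y (94 mm diameter, 170 mm long, axis at x 145, z 165 mm; black box up to 240 mm) and a round gauge at x 45, y 82 mm, up to 184 mm.
- neck: Steel filler neck fixed at the unit's upper front edge, leaning 25 degrees from vertical towards the unit's front (-x). Origin: on its axis, in the upper face of its collar (44 mm diameter), at x -25, y 0, z 128 mm in the unit's frame. z axis: the screw axis, pointing up and out; turning positive about it (counter-clockwise seen from outside) unscrews.
- neck_mouth (a point): Centre of the neck's open end, 29 mm from the collar, same axes as the neck. Thread: right-hand, coarse, 34 mm outer diameter, 9 mm rise per turn, 1 mm play. The cap is free after 1.5 turns, 13.5 mm up (rim 18 mm above the collar), and clears the mouth after 11 mm more along the axis.
- cap: Red ribbed screw cap, round, 46 mm diameter, 43 mm tall, about 120 g, hollow for 25 mm. Origin: centre of its open rim; z axis: along its axis towards the closed top. At the start screwed home: rim 4 mm above the collar, on the neck's axis. It turns easily, with no tight start; let go on the thread it stays put, but once free of the thread it slides off the leaning neck unless held.
- tray: Open blue plastic tray fixed on the bench, 150 x 220 mm (x, y), 28 mm high, walls 5 mm, inner floor 5 mm above the bench. Origin: centre of its underside, z up.
- fitting: Loose brass pipe fitting standing in the tray, 34 mm diameter and 34 mm tall in all (upper half 20 mm diameter). Origin: centre of its underside. Somewhere along the tray's middle line (tray y axis). Stays where it is.
- can: Loose orange spray can, 52 mm diameter, 170 mm tall, standing on the bench between unit and tray. Origin: centre of its underside. Stays where it is.
- tin: Loose small tin with yellow lid, 48 mm diameter, 45 mm tall, standing on the tank top. Origin: centre of its underside. Stays where it is.
- cup: Loose white enamel cup, 60 mm diameter, 80 mm tall, standing open on the bench between unit and tray, nearer the robot than the can. Origin: centre of its underside. Stays where it is.

How it is judged:
By the outcome, as a careful person would: the job done as asked, in the order asked, and still so for the second after the job is handed in, with the robot touching nothing.
It also fails if it takes over 72 s, if anything falls off the work surface, if the arm or the gripper's body presses on something with over 40 N, if the wrist force passes 120 N, or if a joint passes its speed limit or range.

## Working session

There is one attempt and no reset: what is moved stays moved. The work goes in short steps, each a Python script; the robot and the scene stay as the last script left them, time stands still between calls to the robot, and variables do not carry over. Pictures are saved under pics/ and viewed, at most 10 in all, crops included, and the job is handed in when it is done.

```bash
ls; mkdir -p pics
python3 - <<'E'
from plant import r, gripper_to, inverse_kinematics, vision, models, telemetry
import cv2, numpy as np
print(telemetry.current_t())
for c in ["scene","top"]:
    im=vision.snapshot(c); cv2.imwrite(f"pics/{c}0.png",im[:,:,::-1])
    k=vision.get_calibration(c); print(c,{a:np.round(b,3) for a,b in k.items()})
    for t in ["unit","neck","neck_mouth","cap","tray","fitting","can","tin","cup"]:
        m=models.mark_of(t,c)
        print(t,[(np.round(q["at"],4).tolist(),round(q["score"],2)) for q in m[:2]])
print(telemetry.current_t())
a=cv2.imread("pics/scene0.png");b=cv2.imread("pics/top0.png")
E
```

```text
pics
0.0
scene {'fx': np.float64(539.404), 'fy': np.float64(539.404), 'cx': np.float64(314.405), 'cy': np.float64(239.206), 'position': array([ 1.128, -0.339,  0.775]), 'orientation': array([-0.325,  0.799,  0.471, -0.186])}
unit [([0.54, 0.2485, -0.0006], 0.83)]
neck [([0.5142, 0.2388, 0.1282], 0.76), ([0.4619, -0.0023, 0.0027], 0.63)]
neck_mouth [([0.463, -0.0039, 0.006], 0.61), ([0.6288, -0.0089, 0.0026], 0.3)]
cap [([0.5147, 0.238, 0.1289], 0.9)]
tray [([0.5987, -0.2603, 0.0007], 0.96)]
fitting [([0.5995, -0.3056, 0.0054], 0.95)]
can [([0.6319, -0.0081, 0.0003], 0.97)]
tin [([0.612, 0.1914, 0.1219], 0.81)]
cup [([0.4613, -0.0025, 0.001], 0.65)]
top {'fx': np.float64(557.549), 'fy': np.float64(557.549), 'cx': np.float64(319.854), 'cy': np.float64(248.609), 'position': array([ 0.399, -0.006,  1.294]), 'orientation': array([-0.04 ,  0.708, -0.703,  0.052])}
unit [([0.5388, 0.2496, 0.0024], 0.64)]
neck [([0.5159, 0.2407, 0.1313], 0.59)]
neck_mouth [([0.506, 0.2349, 0.1555], 0.44)]
cap [([0.513, 0.2411, 0.1315], 0.93)]
tray [([0.6021, -0.2638, 0.0027], 0.58)]
fitting [([0.6002, -0.3062, 0.0066], 0.47)]
can [([0.6307, -0.0012, -0.0027], 0.94)]
tin []
cup [([0.4639, -0.0034, 0.0005], 0.83), ([0.5038, 0.2371, 0.1531], 0.58)]
1.0
```

View pics/scene0.png

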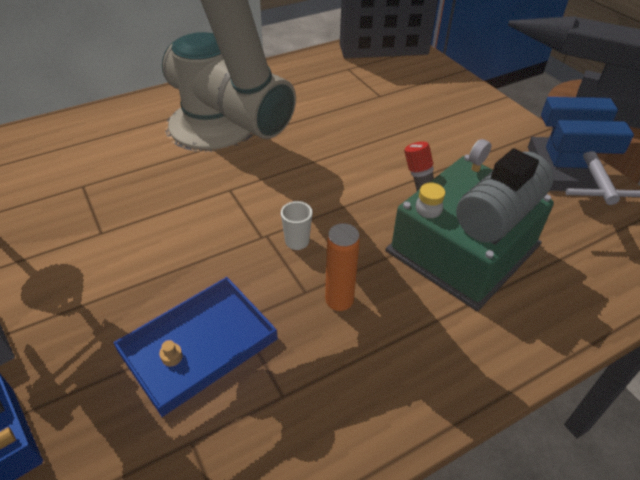

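View pics/top0.png

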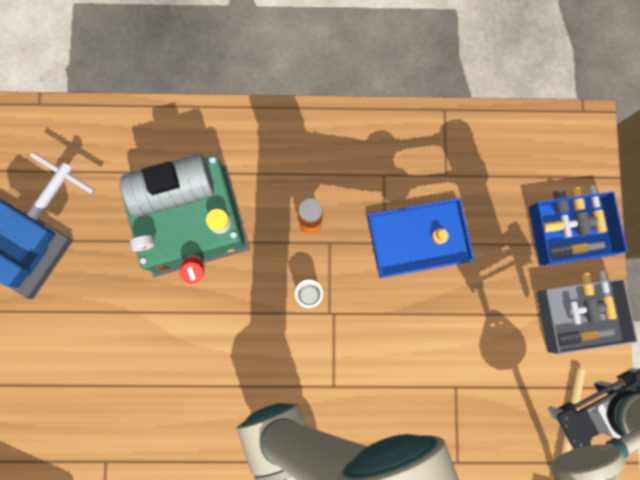

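The scene view shows the red cap at about (418,158) on the green unit, the cup (297,225), the can (341,268), and the tray with the fitting at (171,353). The top view shows the cap at (192,270), with the unit and tray both yawed about 15°. I'll fit yaw and position from the silhouettes.

```bash
cat > h.py <<'E'
from plant import r, gripper_to, inverse_kinematics, vision, models, telemetry
import cv2, numpy as np
from scipy.spatial.transform import Rotation as R
from scipy.optimize import minimize
def quat(M): return R.from_matrix(M).as_quat()[[3,0,1,2]]
def rot(q): return R.from_quat(np.array(q)[[1,2,3,0]]).as_matrix()
def proj(P,k):
    p=(np.asarray(P)-k["position"])@rot(k["orientation"])
    return np.c_[k["fx"]*p[:,0]/p[:,2]+k["cx"],k["fy"]*p[:,1]/p[:,2]+k["cy"]]
def box(x0,x1,y0,y1,z0,z1): return np.array([[x,y,z] for x in(x0,x1) for y in(y0,y1) for z in(z0,z1)])
def cyl(rad,h):
    t=np.linspace(0,2*np.pi,40)
    return np.vstack([np.c_[rad*np.cos(t),rad*np.sin(t),0*t+z] for z in (0,h)])
def render(parts,M,t,k,s=4):
    im=np.zeros((480*s,640*s),np.uint8)
    for P in parts:
        cv2.fillConvexPoly(im,cv2.convexHull(np.round(proj(P@M.T+t,k)*s+(s-1)/2).astype(np.int32)),1)
    return cv2.resize(im.astype(np.float32),(640,480),interpolation=cv2.INTER_AREA)
def fit(views,parts,pose,x0,step):
    def cost(x):
        M,t=pose(x); c=0
        for m,k in views:
            g=render(parts,M,t,k); c+=1-np.minimum(g,m).sum()/np.maximum(g,m).sum()
        return c
    n=len(x0); s=np.vstack([x0]+[np.array(x0)+np.eye(n)[i]*step[i] for i in range(n)])
    o=minimize(cost,x0,method="Nelder-Mead",options=dict(initial_simplex=s,xatol=1e-4,fatol=1e-5,maxiter=250))
    return o.x,o.fun
E
cat > fit.py <<'E'
from h import *
V={}
for c in ["scene","top"]:
    vision.snapshot(c); k=vision.get_calibration(c)
    for t in ["unit","cap","tray"]:
        m=models.regions_of(t,c)
        if m: V.setdefault(t,[]).append((m[0]["pixels"].astype(np.float32),k)); print(c,t,round(m[0]["score"],2),int(m[0]["pixels"].sum()))
pl=lambda x:(R.from_euler("z",x[2]).as_matrix(),np.array([x[0],x[1],0]))
mot=cyl(.047,.17)@R.from_euler("x",-90,degrees=True).as_matrix().T+[.145,-.085,.165]
unit=[box(0,.2,-.11,.11,0,.12),box(-.005,.205,-.115,.115,0,.012),mot]
for t,P,x0 in [("unit",unit,[.539,.249,.28]),("tray",[box(-.075,.075,-.11,.11,0,.028)],[.6,-.262,.2])]:
    for v in ([V[t]]+[[q] for q in V[t]]):
        x,f=fit(v,P,pl,x0,[.01,.01,.1]); print(t,np.round(x,4),round(f,3))
    if t=="unit": yaw=fit(V[t],P,pl,x0,[.01,.01,.1])[0][2]
M=(R.from_euler("z",yaw)*R.from_euler("y",-25,degrees=True)).as_matrix()
x,f=fit(V["cap"],[cyl(.023,.043)],lambda x:(M,x),[.513,.24,.132],[.01]*3); print("cap",np.round(x,4),round(f,3))
E
python3 fit.py
```

```text
scene unit 0.76 17096
scene cap 0.63 705
scene tray 0.83 11348
top unit 0.94 10884
top cap 0.68 511
top tray 0.28 720
unit [0.5397 0.2486 0.2846] 0.201
unit [0.5435 0.2473 0.3063] 0.109
unit [0.5376 0.2481 0.2845] 0.077
tray [ 0.5996 -0.2597  0.1877] 1.052
tray [ 0.5996 -0.2597  0.1877] 0.052
tray [ 0.6   -0.262  0.2  ] 1.0
cap [0.5136 0.2423 0.1278] 0.164
```

```bash
cat >> h.py <<'E'
YAW=.285
A=(R.from_euler("z",YAW)*R.from_euler("y",-25,degrees=True)).as_matrix()   # neck frame
a=A[:,2]
RIM=np.array([.514,.241,.131])
def tool(psi): # tool pointing along -a, turned psi about the neck axis
    return A@R.from_euler("z",psi).as_matrix()@np.diag([1,-1,-1.])
def tcp(h,rim): return rim+a*(h+.006)   # TCP for grasp point h above the rim
E
python3 - <<'E'
from h import *
for d in (.12,.024):
  for psi in np.arange(-3,3.1,.75):
    q=inverse_kinematics(tcp(d,RIM),quat(tool(psi)))
    print(d,round(psi,2),None if q is None else np.round(q,3))
E
```

```text
0.12 -3.0 [ 0.334 -0.037  1.928 -0.028  0.815 -1.649]
0.12 -2.25 [ 0.334 -0.037  1.928 -0.028  0.815 -2.399]
0.12 -1.5 None
0.12 -0.75 [ 0.334 -0.037  1.928 -0.028  0.815  2.385]
0.12 0.0 [ 0.334 -0.037  1.928 -0.028  0.815  1.635]
0.12 0.75 [ 0.334 -0.037  1.928 -0.028  0.815  0.885]
0.12 1.5 [ 0.334 -0.037  1.928 -0.028  0.815  0.135]
0.12 2.25 [ 0.334 -0.037  1.928 -0.028  0.815 -0.615]
0.12 3.0 [ 0.334 -0.037  1.928 -0.028  0.815 -1.365]
0.024 -3.0 [ 0.329  0.113  2.012 -0.034  0.58  -1.644]
0.024 -2.25 [ 0.329  0.113  2.012 -0.034  0.58  -2.394]
0.024 -1.5 None
0.024 -0.75 [ 0.329  0.113  2.012 -0.034  0.58   2.389]
0.024 0.0 [ 0.329  0.113  2.012 -0.034  0.58   1.639]
0.024 0.75 [ 0.329  0.113  2.012 -0.034  0.58   0.889]
0.024 1.5 [ 0.329  0.113  2.012 -0.034  0.58   0.139]
0.024 2.25 [ 0.329  0.113  2.012 -0.034  0.58  -0.611]
0.024 3.0 [ 0.329  0.113  2.012 -0.034  0.58  -1.361]
```

```bash
cat > s1.py <<'E'
from h import *
r.move_l(np.array([.26,-.513,.40]),vel=.25)
q=inverse_kinematics(tcp(.13,RIM),quat(tool(-.9)))
print(q); r.movej(q); r.hold(.2)
print(telemetry.current_t(), telemetry.current_ee_pos(), tcp(.13,RIM))
k=vision.get_calibration("wrist"); im=vision.snapshot("wrist"); cv2.imwrite("pics/w1.png",im[:,:,::-1])
m=models.regions_of("cap","wrist"); ks=models.mark_of("cap","wrist"); print([(q["at"],q["score"]) for q in ks])
print([(q["score"],q["pixels"].sum()) for q in m])
V=[(m[0]["pixels"].astype(np.float32),k)]
x,f=fit(V,[cyl(.023,.043)],lambda x:(A,RIM+A@np.array([x[0],x[1],0])),[0,0],[.004]*2); print("wrist-only lateral",x,f)
for c in ["scene","top"]:
    vision.snapshot(c); kk=vision.get_calibration(c); m=models.regions_of("cap",c)
    print(c,[(q["score"],q["pixels"].sum()) for q in m], [(np.round(q["at"],4),q["score"]) for q in models.mark_of("cap",c)])
print({a_:np.round(b,3) for a_,b in k.items()}, proj([RIM,RIM+.043*a],k))
E
python3 s1.py
```

```text
[ 0.33444703 -0.05130885  1.91732861 -0.02805805  0.83990451  2.5343495 ]
5.175 [0.45915251 0.22456369 0.25429477] [0.45884241 0.22484017 0.25425786]
[([0.5122, 0.2443, 0.1322], 0.6)]
[(0.85, np.int64(5017)), (0.24, np.int64(1185))]
wrist-only lateral [ 0.00168869 -0.00025747] 0.038359999656677246
scene [(0.7, np.int64(658))] [(array([0.515 , 0.2353, 0.1355]), 0.77)]
top [(0.93, np.int64(530))] [(array([0.513 , 0.241 , 0.1302]), 0.84)]
{'fx': np.float64(426.96), 'fy': np.float64(426.96), 'cx': np.float64(325.44), 'cy': np.float64(242.519), 'position': array([0.449, 0.167, 0.412]), 'orientation': array([ 0.157, -0.471,  0.866,  0.064])} [[327.31513741 237.92150327]
 [327.58546564 254.37422173]]
```

View pics/w1.png

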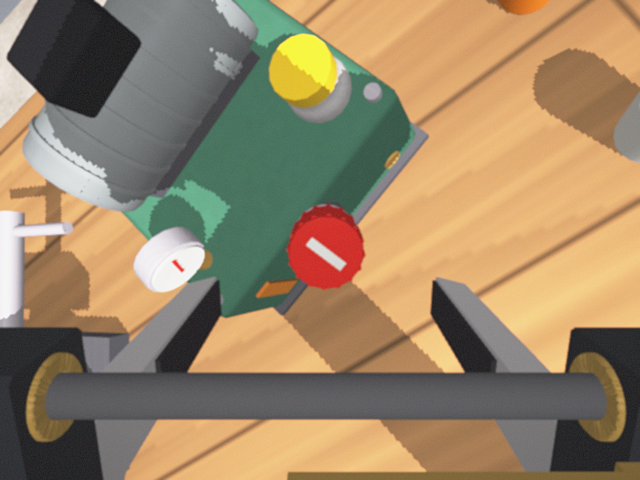

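Wrist view: the cap top is at (327,247), centred between the fingers, and the tin and gauge are clear of their path. Approaching to grasp.

```bash
sed -i 's/^RIM=.*/RIM=np.array([.514,.241,.131])+A@[.0014,0,0]/' h.py
cat > s2.py <<'E'
from h import *
def st(s): print(s,round(telemetry.current_t(),2),"ee",np.round(A.T@(np.array(telemetry.current_ee_pos())-RIM)*1e3,1),"F",np.round(A.T@telemetry.current_wrist_force(),1),"T",np.round(A.T@telemetry.current_torque(),2),"op",round(telemetry.current_opening(),4),"ff",telemetry.current_finger_force(),"j6",round(telemetry.current_joints()[5],3))
if __name__=="__main__":
    st("0"); print(r.move_l(tcp(.07,RIM),vel=.15,guard=10))
    st("1"); print(r.move_l(tcp(.025,RIM),vel=.06,guard=10))
    st("2"); gripper_to(.040,25); r.hold(.2); st("3")
E
python3 s2.py
```

```text
0 5.62 ee [ -1.4   0.  136. ] F [-0.1 -0.3 -0.5] T [ 0.07  0.2  -0.03] op 0.0941 ff 0.0 j6 2.534
False
1 6.17 ee [ 0.1  0.  76. ] F [0.1 0.7 0.5] T [ 0.05  0.18 -0.06] op 0.0938 ff 0.0 j6 2.536
False
2 7.08 ee [ 0.2  0.  31. ] F [ 0.4  1.1 -0.2] T [ 0.07  0.18 -0.03] op 0.094 ff 0.0 j6 2.538
3 8.08 ee [-0.3 -0.1 31. ] F [-0.5 -1.3  1.6] T [-0.12  0.37 -0.03] op 0.0455 ff 24.99998363877239 j6 2.538
```

```bash
cat > s3.py <<'E'
from s2 import *
p0=np.array(telemetry.current_ee_pos()); R0=rot(telemetry.current_tool_rot()); 
def twist(dpsi):
    """helical unscrew by dpsi from the present target"""
    q0=np.array(telemetry.current_joints())
    Rt=R.from_rotvec(a*dpsi).as_matrix()@R0
    q=inverse_kinematics(p0+a*.009*dpsi/(2*np.pi),quat(R0)); q=np.array(q); q[5]=j60-dpsi
    r.movej(q)
j60=telemetry.current_joints()[5]
if __name__=="__main__":
    for d in (.5,1.7,3.,4.1,5.1):
        twist(d); st(d)
E
python3 s3.py
```

```text
0.5 8.63 ee [-0.6 -0.  31.6] F [-1.   0.6 -0.3] T [ 0.01  0.39 -0.04] op 0.0451 ff 24.99921483489743 j6 2.041
1.7 9.74 ee [-0.8 -0.6 33.3] F [-1.4 -3.5  0.7] T [-0.85  0.47 -0.03] op 0.0451 ff 24.998864512817818 j6 0.84
3.0 10.93 ee [ 0.  -0.5 35.2] F [-1.6 -5.3 -0.2] T [-0.99  0.26 -0.02] op 0.0458 ff 24.999623010662617 j6 -0.461
4.1 11.95 ee [ 0.3  0.  36.9] F [ 0.  -2.6 -1.4] T [-0.38  0.05 -0.01] op 0.0457 ff 24.99970981716615 j6 -1.56
5.1 12.89 ee [-0.3  0.2 38.3] F [-1.2  0.4 -1.4] T [ 0.12  0.25 -0.07] op 0.0455 ff 24.99988777010003 j6 -2.56
```

Run:
```python
from s2 import *
im=vision.snapshot("wrist"); cv2.imwrite("pics/w2.png",im[:,:,::-1])
gripper_to(.070); st("open")
q=np.array(telemetry.current_joints()); q[5]=2.6; 
t=inverse_kinematics(tcp(.025,RIM)+a*.0073,telemetry.current_tool_rot()); q[:5]=t[:5]; r.movej(q); st("back")
im=vision.snapshot("wrist"); cv2.imwrite("pics/w3.png",im[:,:,::-1])
cv2.imwrite("pics/w23.png",np.hstack([cv2.resize(cv2.imread(f"pics/w{i}.png"),(400,300)) for i in (2,3)]))
```

```text
open 13.53 ee [-0.2 -0.1 38.4] F [-0.6 -0.1 -0.6] T [ 0.08  0.1  -0.05] op 0.0699 ff 0.0 j6 -2.561
back 17.78 ee [ 0.   0.  38.3] F [-0.8  0.1  0.6] T [ 0.11  0.18 -0.01] op 0.0699 ff 0.0 j6 2.6
```

View pics/w23.png

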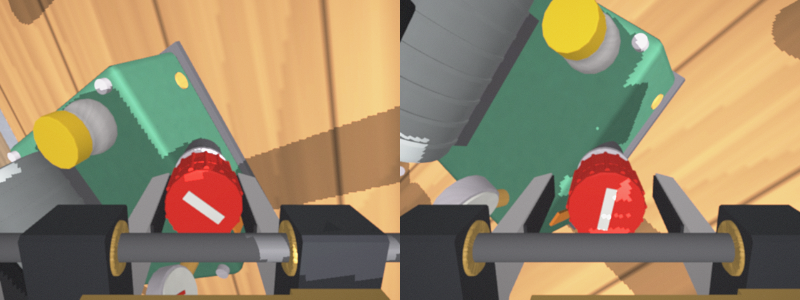

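The bar on the cap kept its angle to the gripper (left image), so the cap turned the full 5.1 rad with it. The right image shows the fingers open and back at the start angle. Next is the second stroke.

Run:
```python
from s2 import *
gripper_to(.040,25); r.hold(.1); st("grip")
import s3
for d in (1.5,3.,4.0,4.35,4.65):
    s3.twist(d); st(d)
im=vision.snapshot("wrist"); cv2.imwrite("pics/w4.png",im[:,:,::-1])
p=np.array(telemetry.current_ee_pos())
print(r.move_l(p+a*.004,vel=.02,guard=6)); st("lift")
```

```text
grip 18.44 ee [-0.4 -0.1 38.3] F [ 0.1 -1.3  3.3] T [-0.03  0.44 -0.05] op 0.0458 ff 24.99975266342517 j6 2.6
1.5 19.78 ee [-0.7 -0.3 40.5] F [-1.3 -3.1  1.3] T [-0.57  0.55 -0.04] op 0.045 ff 24.999663517519366 j6 1.101
3.0 21.12 ee [-0.3 -0.1 42.6] F [-1.2 -2.9  2.7] T [-0.65  0.34  0.  ] op 0.0459 ff 25.000015140976757 j6 -0.399
4.0 22.07 ee [-0.1  0.  44.1] F [-0.1 -1.8  1.5] T [-0.39  0.12  0.  ] op 0.0456 ff 25.00033516989788 j6 -1.399
4.35 22.49 ee [-0.4 -0.  44.6] F [-1.1 -2.4  1.8] T [-0.35  0.33 -0.11] op 0.0456 ff 25.000455892877653 j6 -1.747
4.65 22.88 ee [-0.1  0.1 45. ] F [-0.3 -0.5  1.6] T [-0.19  0.23 -0.04] op 0.0456 ff 25.00008274888387 j6 -2.046
False
lift 23.28 ee [-0.1  0.4 49. ] F [-0.  -0.3 -1.4] T [ 0.11  0.12 -0.04] op 0.0457 ff 24.998953658505343 j6 -2.049
```

The cap is free: it lifted 4 mm with only its own weight on the wrist. Pulling it off along the axis and carrying it to the tray.

```bash
cat >> h.py <<'E'
TRAY=np.array([.5996,-.26,0]); TY=.188
tx=np.array([np.cos(TY),np.sin(TY),0]); ty=np.array([-np.sin(TY),np.cos(TY),0])
def down(s): # tool down, closing line along s*tray x
    z=np.array([0,0,-1.]); y=s*tx; return np.c_[np.cross(y,z),y,z]
E
python3 - <<'E'
from s2 import *
p=np.array(telemetry.current_ee_pos())
print(r.move_l(p+a*.045,vel=.05,guard=8)); st("off")
p=np.array(telemetry.current_ee_pos()); p[2]=.36; r.move_l(p,vel=.2); st("up")
PL=TRAY+.03*ty; P=PL+[0,0,.28]
c=[(inverse_kinematics(P,quat(down(s))),s) for s in (1,-1)]; print(c)
q=min((x for x in c if x[0] is not None),key=lambda x:abs(x[0][5]-telemetry.current_joints()[5]))[0]
r.movej(q); r.hold(.2); print(telemetry.current_ee_pos()); st("over")
k=vision.get_calibration("wrist"); im=vision.snapshot("wrist"); cv2.imwrite("pics/w5.png",im[:,:,::-1])
print(proj([TRAY+sx*.075*tx+sy*.11*ty+[0,0,.028] for sx in(-1,1) for sy in(-1,1)]+[PL+[0,0,.005]],k))
for t in ("fitting","cap"): print(t,[(np.round(m["at"],4),m["score"]) for m in models.mark_of(t,"wrist")])
E
```

```text
False
off 24.33 ee [-0.3  0.3 93.8] F [-1.2  0.8 -1.8] T [ 0.1   0.2  -0.13] op 0.0453 ff 24.999026126170065 j6 -2.051
up 25.2 ee [ 58.8   0.3 222.6] F [-1.2  0.2 -0.9] T [ 0.07  0.18 -0.03] op 0.0458 ff 24.99901758012129 j6 -2.063
[(array([-4.79343208e-01,  3.50328826e-01,  1.27417188e+00, -4.44089210e-16,
        1.51709195e+00, -6.67343208e-01]), 1), (array([-4.79343208e-01,  3.50328826e-01,  1.27417188e+00, -4.44089210e-16,
        1.51709195e+00,  2.47424945e+00]), -1)]
[ 0.59416124 -0.22952075  0.28054693]
over 27.16 ee [  11.6 -474.1  158.9] F [-0.5  0.4 -0.2] T [-0.03 -0.08  0.06] op 0.0456 ff 24.998904618259985 j6 -0.667
[[252.88597399 346.45765522]
 [243.41917702 128.28219783]
 [396.58548587 346.53526802]
 [406.38720571 128.47177234]
 [324.86248898 210.19100712]]
fitting []
cap [(array([ 0.5965, -0.2271,  0.2539]), 0.78)]
```

View pics/w5.png

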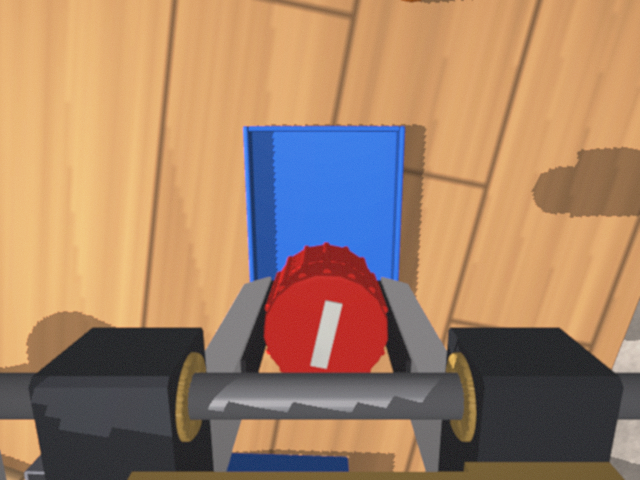

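Wrist view: the tray's edges (columns 244–404, top row 127) match my projected model, and the cap hangs straight in the grip. The fitting is hidden behind the cap, about 76 mm from the target. Lowering now.

Run:
```python
from s2 import *
PL=TRAY+.03*ty
r.move_l(PL+[0,0,.06],vel=.12); r.hold(.2); st("near")
print(r.move_l(PL+[0,0,.030],vel=.012,guard=3)); r.hold(.2); st("touch"); print(telemetry.current_ee_pos())
c={}
im=vision.snapshot("scene"); cv2.imwrite("pics/s2.png",cv2.resize(im[260:440,80:320,::-1],(720,540)))
```

```text
near 29.49 ee [ -81.6 -475.2  -40.4] F [-1.1  1.1 -2.2] T [-0.02 -0.05 -0.02] op 0.0455 ff 24.998850307019893 j6 -0.667
True
touch 31.44 ee [ -91.9 -474.9  -62.1] F [1.6 1.  5.4] T [-0.09 -0.1   0.03] op 0.0458 ff 25.000870558724273 j6 -0.667
[ 0.59400062 -0.23039246  0.03645351]
```

View pics/s2.png

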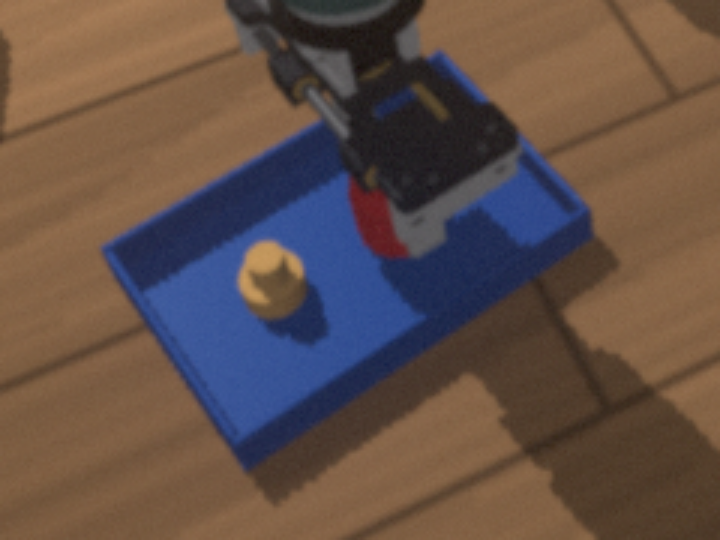

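Contact came at the expected floor height (TCP z 36.5 mm, expected 36). The crop shows the cap on the tray floor at about (380,220) and the fitting untouched at (272,280). Releasing and retreating.

Run:
```python
from s2 import *
gripper_to(.066); r.hold(.2); st("open")
p=np.array(telemetry.current_ee_pos())
print(r.move_l(p+[0,0,.07],vel=.08)); r.move_l(p+[0,0,.25],vel=.2)
r.movej([-1.2,*np.array(telemetry.current_joints())[1:]])
im=vision.snapshot("scene"); cv2.imwrite("pics/s3.png",im[:,:,::-1])
for c in ("scene","top"):
    if c=="top": vision.snapshot(c)
    for t in ["cap","fitting","can","cup","tin"]: print(c,t,[(np.round(m["at"],4).tolist(),m["score"]) for m in models.mark_of(t,c)[:1]])
print(telemetry.current_t())
```

```text
open 32.23 ee [ -93.1 -474.2  -62.9] F [-0.2  0.3 -0. ] T [-0.01 -0.07  0.02] op 0.066 ff 0.0 j6 -0.667
False
scene cap [([0.61, 0.1857, 0.1228], 0.67)]
scene fitting [([0.6005, -0.3071, 0.0061], 0.58)]
scene can [([0.631, -0.0044, 0.0], 0.65)]
scene cup [([0.4643, -0.0057, 0.0003], 0.97)]
scene tin [([0.6098, 0.1892, 0.1201], 0.84)]
top cap [([0.5903, -0.2291, 0.006], 0.62)]
top fitting [([0.6022, -0.3044, 0.0051], 0.63)]
top can [([0.6298, -0.0059, -0.0013], 0.72)]
top cup [([0.4623, -0.004, 0.0006], 0.8)]
top tin [([0.6122, 0.1866, 0.1214], 0.63)]
36.5417
```

View pics/s3.png

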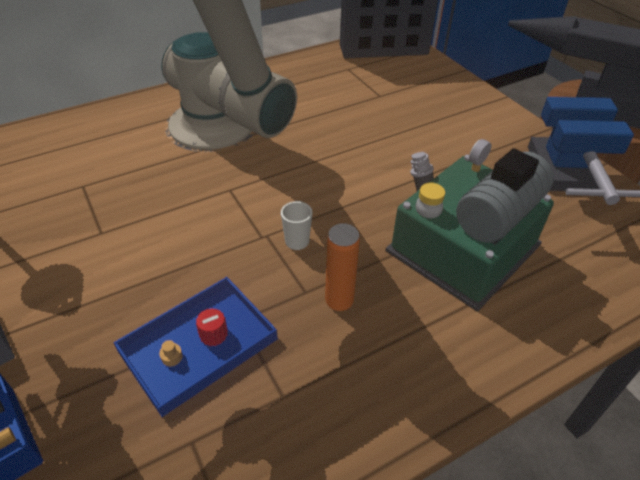

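The cap stands upright in the tray at (211,327), beside the fitting at (171,353), and the neck is bare. The can, cup and tin are where they were (the "cap" reported at the tin in the scene view is a false hit).

```bash
python3 -c "
from plant import r
print(r.sign_off())"
```

```text
the job is handed in; nothing more can be done
None
```

The cap is unscrewed and stands open end down on the tray floor beside the fitting; nothing else was moved, and I handed the job in at about 37 s.

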